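Dock the digital pen and hold the pairing dial

TASK

Take the blue digital pen out of its slanted desk stand and stand it upright, foot down and fully home, in the round socket of the white charging dock, and let go of it. Then pair it: press the orange bar of the dock's spring-return dial down past the first two clicks to the third, and finish while still holding the dial there against its spring, without letting go. Leave the saucer and the two tape rollers where they are.

Things in the scene. Friction and masses are not known exactly. Their poses are not given: they have to be found in the camera images.
- dock: White pen dock fixed to the desk, base 130 x 240 x 15 mm (x, y, z), z up; origin: centre of its underside. A square socket tower (60 x 60, 70 mm high) stands at its +y end, the dial at its -y end; between them a grey block 32 mm high with one, two and three black dots. Position and yaw vary; dock and stand may swap sides.
- dial_axis (a point): Centre of the dial's black drum (56 mm across), on its level axis, which runs along the dock's y: at x=+20, y=-75, z=75 mm of the dock. The drum sits between two fixed white cheeks, 100 mm high, 56 mm over both, reaching 22 mm before and behind the axis. Fixed point.
- socket (a point): Centre of the mouth of the dock's vertical round socket, 70 mm above the desk, at x=0, y=+75 mm of the dock. Bore about 19.5 mm wide with a chamfered mouth, flat floor 55 mm below the mouth.
- dial (a joint): Turn of the spring-return dial in rad: 0 at rest (bar up), growing as the bar is pressed down. Soft detent notches (clicks) at 0.27, 0.54 and 0.81; end stop at 0.84. The dial counts as at the third when above 0.75. It always springs back to 0 when let go: pushed down, the bar starts to yield at about 2.5 N, snaps into the three clicks at about 4, 5 and 6 N, and takes 4 to 6 N to be held at the third.
- press_bar (a point): Centre of the orange press bar, a cylinder 14 mm across, 36 mm long (along the dock's y), 66 mm from the dial's axis on the dock's -x side; moves with the dial. At rest it is 0.42 rad above the axis's level (x=-40, z=102 mm of the dock); at 0.81 rad of turn 0.39 rad below it (x=-41, z=50 mm). Press it straight down from above, e.g. with closed fingers.
- pen: Blue digital pen, a loose straight cylinder 16 mm across, 150 mm long, about 40 g; flat foot 12 mm across, full width from 6 mm up; silver ring 66 to 70 mm above the foot, white spot on top. Origin: centre of the foot; z runs along the pen to its top. It starts in the stand, leaning about 0.3 rad towards the stand's -x, some 105 mm showing.
- stand: Dark steel pen stand fixed to the desk: round foot 90 mm across and 12 mm high, with a slanted tube 32 mm across and 50 mm long (bore 19 mm, 45 mm deep) leaning 0.26 rad towards the stand's -x. Origin: centre of its underside. The pen is drawn out along the tube.
- saucer: White ceramic saucer, 130 mm across, 18 mm high, loose; origin: centre of underside. Leave it alone.
- roller_a: Grey correction-tape roller standing on its edge, about 90 x 15 x 32 mm, loose; origin: centre of underside. Leave it alone.
- roller_b: The other grey correction-tape roller, same shape. Leave it alone.

How it is judged:
By the outcome, as a careful person would: the job done as asked, in the order asked, and still so for the second after the job is handed in, while the arm keeps its last pose, push and grip.
It also fails if it takes over 51 s, if anything falls off the work surface, if the arm or the gripper's body presses on something with over 40 N, if the wrist force passes 120 N, or if a joint passes its speed limit or range.

ROBOT

A 6-joint arm with a two-finger parallel gripper is mounted at the origin on the work surface. World frame = base frame: x ahead of the robot, y to its left, z up, the work surface at z = 0. Lengths are in mm, angles in rad, forces in N, time in s.
With the tool pointing down it reaches from about 275 to 1000 mm from the base axis. Payload 8.4 kg.
Tool frame: the origin (TCP) lies on the mounting face of the last link; the fingertips stand 173 mm ahead of it and the grasp point (between the pads) lies 155 mm ahead of it; z points along the fingers, y is the direction in which the jaws open and shut (so a half turn about z gives the same grasp; the last joint's range is limited). The gripper opens to 85 mm and grips with 20 to 120 N. Pads are 22 mm wide; open, the fingers measure 114 mm over their backs; the gripper's body (76 mm by 85 mm) begins 54 mm behind the grasp point. The pads swing forward as they close: fully open they stand 13 mm farther back than shut.
Start: joints at [-1.288, 0.353, 1.633, -0, 1.155, -0.002], TCP at [175.602, -599.828, 404.681] pointing down, gripper open.
Joint ranges: [-2.63, 2.63], [-0.92, 2.1], [0.06, 2.66], [-1.3, 4.44], [0, 2.69], [-3.02, 3.02]. Speed limits (rad/s): [2.22, 2.22, 2.79, 3.14, 3.14, 3.14].

INTERFACE

Orientations are given as [roll, pitch, yaw] about the fixed x, y, z axes, in that order (R = Rz(yaw) Ry(pitch) Rx(roll)).
In Python, from rig import r, grab_frame, spotter gives the robot as it stands.
- The arm moves only by the tool apply_moves, never from a script. Its argument "motion" is text: rows parted by semicolons, each of 5 numbers parted by spaces: the opening, from -1 (shut) to 1 (fully open), then the shift along the tool's x, y, z as a fraction of full scale, then the turn about the tool's z as a fraction of full scale. In form: hand x y z twist; .... A call has 1 to 20 rows; each row is the pose to reach, as a shift and turn from the pose commanded when the call began, along the tool's axes at that moment, turning the shorter way round; what a row does not reach only later rows make up. Full scale, the value 1, is 1 m for a shift and pi rad for a turn. A row lasts 1/12 s, in which the tool goes at most 41.7 mm and 7.16 degrees, less where a joint would pass 70% of its speed; a pose out of reach is approached as far as the arm can. A call with a number of a shift or a turn outside -1 to 1 is refused whole. A call with a gripper value outside its range is refused whole. The fingers move at their own pace and stop on an object; "squeeze" is the grip in N (left out, the last holds). Time passes only in rows, so rows that repeat a pose let the fingers close. It gives the time, the measured TCP pose, the force and the opening at its end, in the units of the state.
- r.sense(): the state, without advancing time (a new reading comes with each control period).
- grab_frame(name): name is "scene" or "side" or "wrist"; returns a dict with "img" (420x560x3 uint8, red, green, blue), "fx", "fy", "cx", "cy" (pixels), "R" (3x3) and "t" (3): a world point X has camera coordinates R X + t. Camera axes: x right, y down, z forward; pixel columns grow to the right and rows downward; lengths in mm; the calibration is good to about 2 mm. The wrist camera is an equidistant fisheye: a pixel r from the principal point sees the ray r / f radians off the axis. A picture is of the moment at which its call begins. There is no depth.
- r.sign_off(): hands the job in, once; it reports no verdict.
Trained networks look in the newest picture that a camera, given by its name, has taken for a name from the list of things; names that differ only in an ending like _2 or _b are one class to them, and where a whole thing is asked for, a point or a joint stands for the part that bears it (a point fixed in the world has none). Each returns a list of dicts, best first, with "conf" (0 to 1); they miss things now and then, are a little off and sometimes report something else, mostly with a low value. They report only what shows in the picture. A call takes as long as a camera call.
- spotter.boxes_of(query, camera): "point" ([x, y, z] in mm, in world coordinates, good to about 4 mm: the middle of the surface that is visible of it).
- spotter.place_of(query, camera): "point" ([x, y, z] in mm, in world coordinates, good to about 4 mm: a listed point, or the origin of a listed thing).
The state is a dict: "clock": time; "qpos": joint angles; "qvel": joint speeds; "joint_efforts": joint torques, N m; "eef_pos": TCP position; "tcp_rot": TCP orientation; "contact_force": force on the tool from outside, world axes, zero at the start; "wrist_torque": the same for the moment, N m; "opening": opening from 0.0 (shut) to 1.0 (fully open).
Only numpy, scipy, OpenCV 4.12 (cv2) and the standard library are available. Lean on these libraries where they do the work, as an engineer would, in place of code of your own. Each camera call takes 0.05 s, during which the arm holds its last target.

## Working session

There is one attempt and no reset: what is moved stays moved. The work goes in short steps, Python scripts to look and compute and a tool call to move; the robot and the scene stay as the last step left them, time stands still between calls to the robot, and variables do not carry over. Pictures are saved under pics/ and viewed, and the job is handed in when it is done.

Besides the shell and the picture viewer there is one more tool, called after "Emit:" as name(argument=value, ...) on one line, values as JSON. apply_moves: Moves the arm, as the interface text tells. Its arguments: {"type":"object","properties":{"motion":{"type":"string"},"squeeze":{"type":"number"}},"required":["motion"]}

```bash
ls; mkdir -p pics
python3 - <<'E'
from rig import r, grab_frame, spotter
import cv2
print(r.sense())
for n in ["scene","side","wrist"]:
    f=grab_frame(n); cv2.imwrite(f"pics/{n}0.png",f["img"][:,:,::-1])
    print(n,f["fx"],f["cx"],f["cy"],f["R"],f["t"])
    for q in ["dock","socket","press_bar","dial_axis","pen","stand","saucer","roller_a"]:
        print(q,[(d["conf"],d["point"]) for d in spotter.place_of(q,n)][:3])
E
```

```text
pics
{'clock': 0.0, 'qpos': array([-1.28841964e+00,  3.53685164e-01,  1.63412194e+00, -4.98784958e-05,
        1.15521433e+00, -2.38658002e-03]), 'qvel': array([ 2.95953006e-04,  1.20868262e-04, -2.14913838e-04, -2.13445420e-03,
       -6.01554381e-05,  5.58949046e-04]), 'joint_efforts': array([-2.07883531e-04, -6.05249119e+01, -3.42068446e+01,  5.99043256e-05,
        9.35127639e-03, -1.92515938e-05]), 'eef_pos': array([ 175.51839839, -599.61053362,  403.94361328]), 'tcp_rot': array([-3.14016378e+00,  4.21940920e-05,  2.84783471e-01]), 'contact_force': array([-0.61853307,  0.63759486,  0.75738154]), 'wrist_torque': array([-0.02569677, -0.01850648, -0.00135309]), 'opening': 1.0007021702131014}
scene 440.2396457122186 277.4898300950322 212.7244909098533 [[ 0.49972106  0.86618234  0.00264851]
 [ 0.58229501 -0.33367294 -0.74134667]
 [-0.64125766  0.37200876 -0.67111705]] [-298.09860206 -319.99833604 1353.2167938 ]
dock [(0.68, [585.2, 193.4, 0.8])]
socket [(0.71, [569.9, 264.9, 68.3])]
press_bar [(0.91, [568.6, 105.8, 103.6]), (0.4, [628.4, 126.0, 73.2])]
dial_axis [(0.78, [630.0, 125.3
[... 421 characters left out ...]
ket [(0.85, [568.4, 261.0, 70.5])]
press_bar [(0.91, [566.8, 108.9, 98.1])]
dial_axis [(0.86, [626.3, 126.2, 74.4])]
pen [(0.75, [552.6, -211.6, 22.2]), (0.64, [568.1, 262.4, 66.4])]
stand [(0.77, [557.4, -204.9, 2.6])]
saucer [(0.59, [797.8, -40.2, -1.3]), (0.32, [625.3, 126.2, 72.8])]
roller_a [(0.77, [752.7, 238.7, -1.9]), (0.59, [758.0, -224.1, -1.2])]
wrist 325.19226210127806 279.7253686266219 206.26767604409775 [[ 2.81856684e-01 -9.59456131e-01 -8.61942847e-04]
 [-9.16704888e-01 -2.69562736e-01  2.94937416e-01]
 [-2.83211859e-01 -8.23399348e-02 -9.55516184e-01]] [-625.51590039  -38.79651762  379.0754117 ]
dock []
socket []
press_bar []
dial_axis []
pen []
stand []
saucer []
roller_a []
```

View pics/scene0.png

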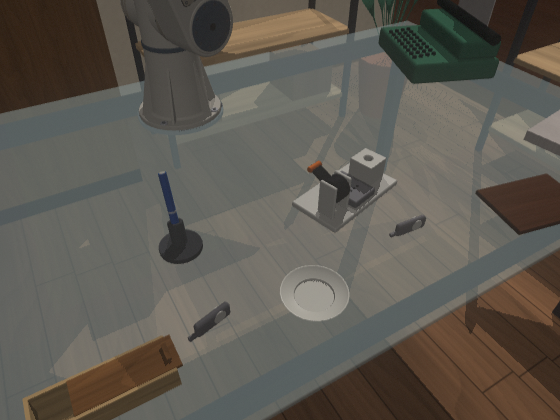

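View pics/side0.png

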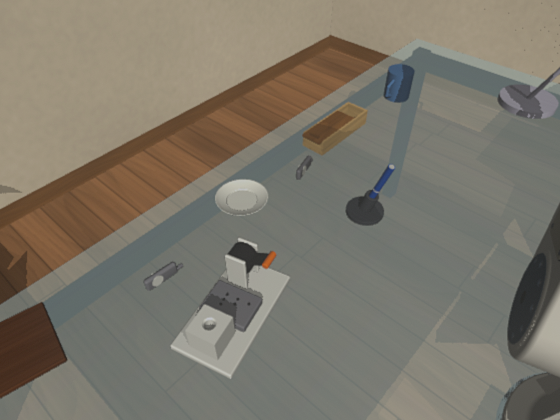

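View pics/wrist0.png

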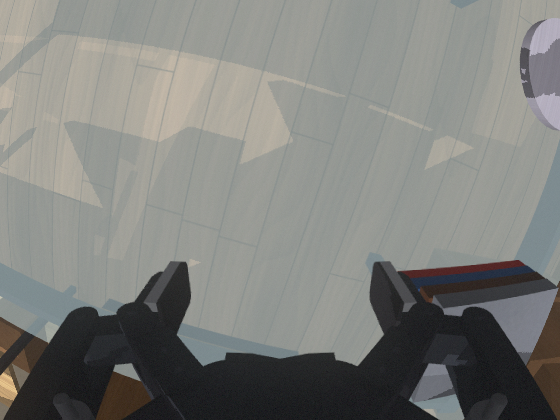

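The scene view shows the pen (top about (165,175), stand foot (181,246)), the dock with its orange bar (315,167), and the socket (368,157). The side view shows the pen top at (391,168), the stand at (365,210) and the socket at (209,323). Next I'll triangulate the pen axis and the dock points.

```bash
cat > h.py <<'E'
import numpy as np, cv2
def cen(f): return -np.asarray(f["R"]).T@np.asarray(f["t"])
def ray(f,u,v):
    d=np.array([(u-f["cx"])/f["fx"],(v-f["cy"])/f["fy"],1.]); d=np.asarray(f["R"]).T@d
    return d/np.linalg.norm(d)
def proj(f,X):
    c=np.asarray(f["R"])@np.asarray(X)+np.asarray(f["t"]); return np.array([f["fx"]*c[0]/c[2]+f["cx"],f["fy"]*c[1]/c[2]+f["cy"]])
def tri(obs):
    A=np.zeros((3,3));b=np.zeros(3)
    for f,(u,v) in obs:
        d=ray(f,u,v);P=np.eye(3)-np.outer(d,d);A+=P;b+=P@cen(f)
    X=np.linalg.solve(A,b)
    return X,[np.round(proj(f,X)-uv,2) for f,uv in obs]
def blue(f,roi):
    img=f["img"];x0,y0,x1,y1=roi
    hsv=cv2.cvtColor(img,cv2.COLOR_RGB2HSV)
    m=cv2.inRange(hsv,(105,110,40),(130,255,255)); k=np.zeros_like(m);k[y0:y1,x0:x1]=m[y0:y1,x0:x1]
    n,l,s,c=cv2.connectedComponentsWithStats(k)
    return k
def axis(f,roi):
    k=blue(f,roi);v,u=np.nonzero(k);p=np.c_[u,v].astype(float)
    vx,vy,x,y=cv2.fitLine(p.astype(np.float32),cv2.DIST_L2,0,.01,.01).ravel()
    d=np.array([vx,vy]); 
    if d[1]>0:d=-d
    c=np.array([x,y]);s=(p-c)@d
    return c,d,s.min(),s.max(),len(p)
def penline(fs,rois):
    ns=[];ends=[]
    out=[]
    for f,roi in zip(fs,rois):
        c,d,a,b,n=axis(f,roi); out.append((c,d,a,b,n))
        nn=np.cross(ray(f,*(c-20*d)),ray(f,*(c+20*d))); nn/=np.linalg.norm(nn); ns.append((nn,nn@cen(f)))
    D=np.cross(ns[0][0],ns[1][0]);D/=np.linalg.norm(D)
    if D[2]<0:D=-D
    A=np.array([ns[0][0],ns[1][0],D]); 
    P=np.linalg.solve(A,[ns[0][1],ns[1][1],D@np.array([0,0,0])])
    return P,D,out
def along(f,uv,P,D):
    d=ray(f,*uv);C=cen(f)
    M=np.c_[D,-d]; s=np.linalg.lstsq(M,C-P,rcond=None)[0]; return P+s[0]*D
E
python3 - <<'E'
from rig import r, grab_frame, spotter
from h import *
fs=[grab_frame("scene"),grab_frame("side")]
for i,f in enumerate(fs):
    x=[(130,150,240,280),(335,150,430,240)][i]
    im=f["img"][x[1]:x[3],x[0]:x[2]].copy()
    cv2.imwrite(f"pics/crop{i}.png",cv2.resize(im,None,fx=5,fy=5,interpolation=cv2.INTER_NEAREST)[:600,:,::-1])
    k=blue(f,x)[x[1]:x[3],x[0]:x[2]]
    cv2.imwrite(f"pics/mask{i}.png",cv2.resize(k,None,fx=4,fy=4))
P,D,o=penline(fs,[(130,150,240,280),(335,150,430,240)])
print(o);print("D",D,"tilt",np.arccos(D[2]),"az",np.arctan2(D[1],D[0]))
for f,(c,d,a,b,n) in zip(fs,o): print("low",along(f,c+a*d,P,D),"top",along(f,c+b*d,P,D))
w=grab_frame("wrist");print("wristcam",cen(w))
E
```

```text
[(array([167.93459, 197.15265], dtype=float32), array([-0.25177562, -0.96778566], dtype=float32), np.float64(-26.541819119620413), np.float64(25.081229960751443), 321), (array([381.40213, 181.65608], dtype=float32), array([ 0.557897 , -0.8299102], dtype=float32), np.float64(-18.537391113176454), np.float64(16.973828388318907), 189)]
D [-0.29377789  0.02304456  0.95559589] tilt 0.2991209836417086 az 3.0633108369292077
low [ 542.80757513 -208.39167941   61.02210979] top [ 510.93309755 -205.891378    164.70288591]
low [ 544.42213835 -208.51832917   55.77028512] top [ 511.77376097 -205.95732141  161.96838979]
wristcam [ 248.09976375 -579.40087653  373.10179737]
```

Run:
```python
import cv2
a=[cv2.imread(f"pics/{n}.png") for n in ("crop0","mask0","crop1","mask1")]
a=[cv2.resize(x,(390,290)) for x in a]
cv2.imwrite("pics/cm.png",cv2.vconcat([cv2.hconcat(a[:2]),cv2.hconcat(a[2:])]))
```

```text
(no output)
```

View pics/cm.png

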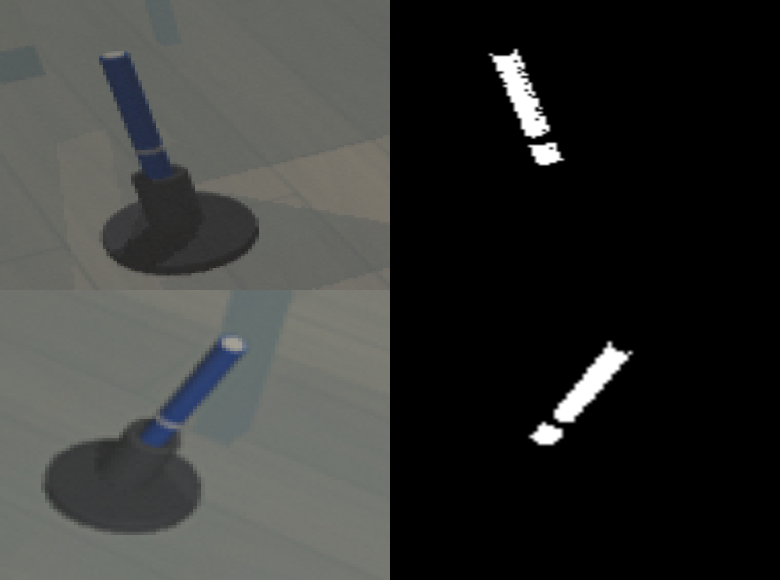

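The crops show the blue pen with its silver ring near the tube mouth. The triangulated axis tilts 0.299 rad toward world -x, and the top is near (512,-206,162), which agrees with the 105 mm said to show. I'll move above the grasp point with the jaws set square to the lean plane.

Emit:
apply_moves(motion="1 0.4466 -0.2785 0 0.1158; 1 0.4466 -0.2785 0 0.1158; 1 0.4466 -0.2785 0 0.1158; 1 0.4466 -0.2785 0 0.1158; 1 0.4466 -0.2785 0 0.1158; 1 0.4466 -0.2785 0 0.1158; 1 0.4466 -0.2785 0 0.1158; 1 0.4466 -0.2785 0 0.1158; 1 0.4466 -0.2785 0 0.1158; 1 0.4466 -0.2785 0 0.1158; 1 0.4466 -0.2785 0 0.1158; 1 0.4466 -0.2785 0 0.1158; 1 0.4466 -0.2785 0 0.1158; 1 0.4466 -0.2785 0 0.1158; 1 0.4466 -0.2785 0 0.1158; 1 0.4466 -0.2785 0 0.1158; 1 0.4466 -0.2785 0 0.1158", squeeze=30)

```text
clock: 2.92
eef_pos: [525.3, -207.8, 404.6]
tcp_rot: [3.141, 0.0, -0.08]
contact_force: [0.2, 0.3, 0.1]
opening: 1.001
```

Run:
```python
from rig import r, grab_frame, spotter
from h import *
f=grab_frame("wrist");cv2.imwrite("pics/w1.png",f["img"][:,:,::-1])
def pf(X):
    c=f["R"]@np.array(X)+f["t"];th=np.arctan2(np.hypot(c[0],c[1]),c[2]);ph=np.arctan2(c[1],c[0]);return f["cx"]+f["fx"]*th*np.cos(ph),f["cy"]+f["fy"]*th*np.sin(ph)
f["R"]=np.array(f["R"]);f["t"]=np.array(f["t"])
print(pf([512,-206,161.5]),pf([526,-207,116]),pf([543,-208.4,60]))
s=r.sense();print(s["eef_pos"],s["tcp_rot"],s["contact_force"])
```

```text
(np.float64(277.7748333845548), np.float64(238.19276600635135)) (np.float64(277.9740680065703), np.float64(200.9642875357503)) (np.float64(278.35539998280063), np.float64(168.16149841985685))
[ 525.26373925 -207.94268474  404.6753896 ] [ 3.14148778e+00  2.97911214e-04 -8.03093620e-02] [-0.93925107 -0.46750377  0.72236047]
```

View pics/w1.png

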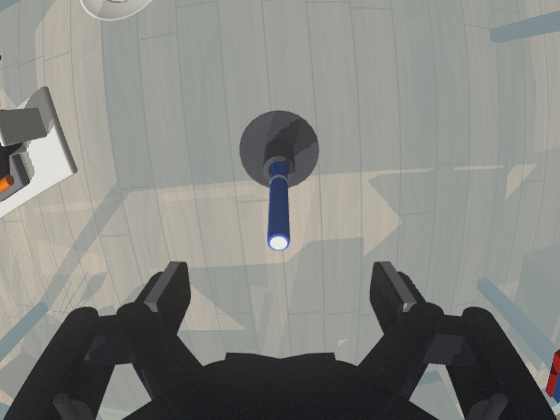

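The wrist view shows the pen top at (279,242), 4 px from its predicted position and centred between the jaws, with its lean in the tool's x plane. I'll descend and grip.

Emit:
apply_moves(motion="1 0 0 0.035 0; 1 0 0 0.07 0; 1 0 0 0.1 0; 1 0 0 0.12 0; 1 0 0 0.13 0; 1 0 0 0.1327 0; 1 0 0 0.1327 0; -1 0 0 0.1327 0; -1 0 0 0.1327 0; -1 0 0 0.1327 0; -1 0 0 0.1327 0; -1 0 0 0.1327 0; -1 0 0 0.1327 0; -1 0 0 0.1327 0; -1 0 0 0.1327 0; -1 0 0 0.1327 0; -1 0 0 0.1327 0", squeeze=25)

```text
clock: 4.38
eef_pos: [526.1, -207.1, 272.4]
tcp_rot: [3.142, -0.0, -0.079]
contact_force: [-1.4, 1.4, 5.9]
opening: 0.182
```

Run:
```python
from rig import r, grab_frame, spotter
from h import *
for n in ("scene","side"):
    f=grab_frame(n);cv2.imwrite(f"pics/{n}2.png",f["img"][:,:,::-1])
a=cv2.imread("pics/scene2.png")[110:290,100:300];b=cv2.imread("pics/side2.png")[80:260,310:510]
cv2.imwrite("pics/g2.png",cv2.resize(cv2.hconcat([a,b]),None,fx=2,fy=2,interpolation=cv2.INTER_CUBIC))
s=r.sense();print(s)
```

```text
{'clock': 4.4833, 'qpos': array([-3.77650938e-01,  4.22462742e-01,  1.87008872e+00,  1.54038898e-04,
        8.48619105e-01,  1.27205898e+00]), 'qvel': array([-1.91968483e-04,  1.57474944e-03, -7.94050485e-04,  1.52309113e-03,
       -1.77518776e-05, -1.57197594e-03]), 'joint_efforts': array([-2.28577838e-01, -5.46471226e+01, -2.55447972e+01, -1.32738138e-01,
       -4.32590051e-01,  1.79429498e-02]), 'eef_pos': array([ 526.10991256, -207.06854458,  272.35533342]), 'tcp_rot': array([ 3.14157894e+00, -4.37413514e-04, -7.90153905e-02]), 'contact_force': array([-1.24245805,  1.58993787,  5.77503026]), 'wrist_torque': array([0.27149789, 0.12293423, 0.02836124]), 'opening': 0.18373731517378822}
```

View pics/g2.png

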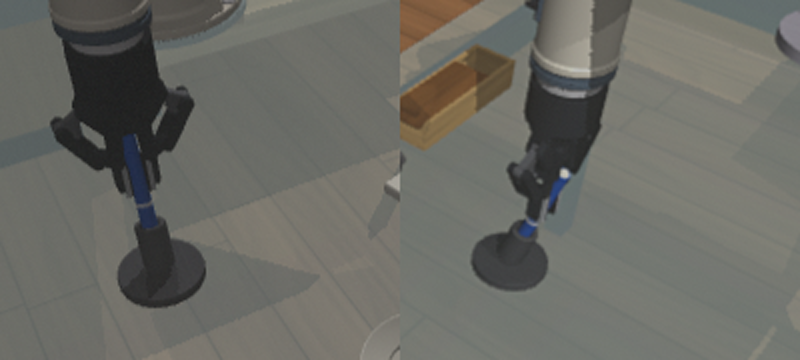

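The pads hold the pen (opening 0.18, about 16 mm). I'll draw it about 37 mm along the tube axis.

Emit:
apply_moves(motion="-1 -0.0012 0 -0.004 0; -1 -0.0023 0 -0.008 0; -1 -0.0035 0 -0.012 0; -1 -0.0046 0 -0.016 0; -1 -0.0058 0 -0.02 0; -1 -0.0069 0 -0.024 0; -1 -0.0081 0 -0.028 0; -1 -0.0092 0 -0.032 0; -1 -0.0102 0 -0.0355 0; -1 -0.0102 0 -0.0355 0; -1 -0.0102 0 -0.0355 0")

```text
clock: 5.4
eef_pos: [515.7, -206.3, 307.7]
tcp_rot: [3.142, -0.0, -0.079]
contact_force: [0.1, -0.7, 0.0]
opening: 0.179
```

```bash
cat > look.py <<'E'
import sys
from rig import r, grab_frame, spotter
from h import *
n=sys.argv[1]; c=[int(x) for x in sys.argv[2].split(",")]; d=[int(x) for x in sys.argv[3].split(",")]
f=grab_frame("scene");g=grab_frame("side")
a=f["img"][c[1]:c[1]+150,c[0]:c[0]+130,::-1];b=g["img"][d[1]:d[1]+150,d[0]:d[0]+130,::-1]
cv2.imwrite(f"pics/{n}.png",cv2.resize(cv2.hconcat([a,b]),None,fx=3,fy=3,interpolation=cv2.INTER_CUBIC))
s=r.sense();print(s["clock"],s["eef_pos"],s["contact_force"],s["wrist_torque"],s["opening"])
np.save("pics/last.npy",np.array([f,g],dtype=object),allow_pickle=True)
E
python3 look.py d3 110,130 340,100
```

```text
5.5 [ 515.7304352  -206.22602282  307.35917675] [-0.4056631  -0.52848245  0.02776216] [ 0.01759962 -0.02280508  0.05563346] 0.18169058558035603
```

View pics/d3.png

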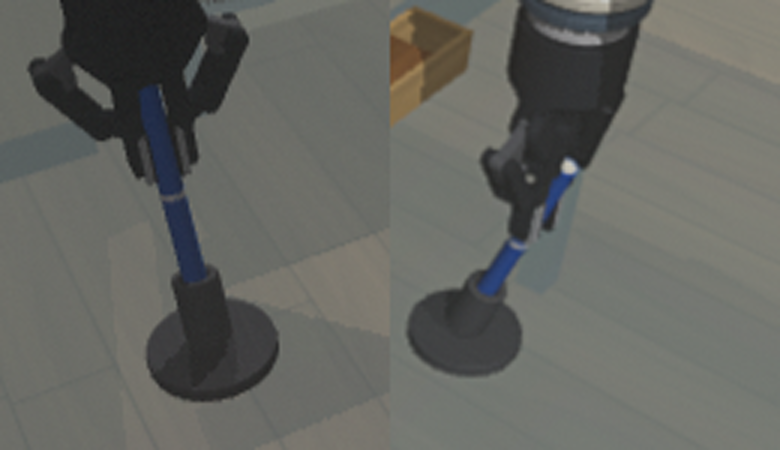

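The pen came up with the gripper, and its foot is still about 8 mm inside the tube. I'll right it by swinging the gripper back, using the tube lip as the stop.

Emit:
apply_moves(motion="-1 0.003 0 -0.001 0; -1 0.006 0 -0.0018 0; -1 0.009 0 -0.0024 0; -1 0.012 0 -0.003 0; -1 0.015 0 -0.0033 0; -1 0.018 0 -0.0036 0; -1 0.021 0 -0.0038 0; -1 0.024 0 -0.004 0; -1 0.027 0 -0.004 0; -1 0.03 0 -0.004 0; -1 0.03 0 -0.004 0; -1 0.03 0 -0.004 0")

```text
clock: 6.5
eef_pos: [546.1, -208.7, 311.5]
tcp_rot: [3.141, -0.001, -0.079]
contact_force: [-1.3, 0.2, 1.2]
opening: 0.175
```

```bash
python3 look.py d4 110,130 340,100
```

```text
6.6 [ 545.89873392 -208.65800491  311.53103936] [-1.79566163  1.14186503  1.29305501] [ 0.15135562  0.41313608 -0.01535487] 0.18240223565097113
```

View pics/d4.png

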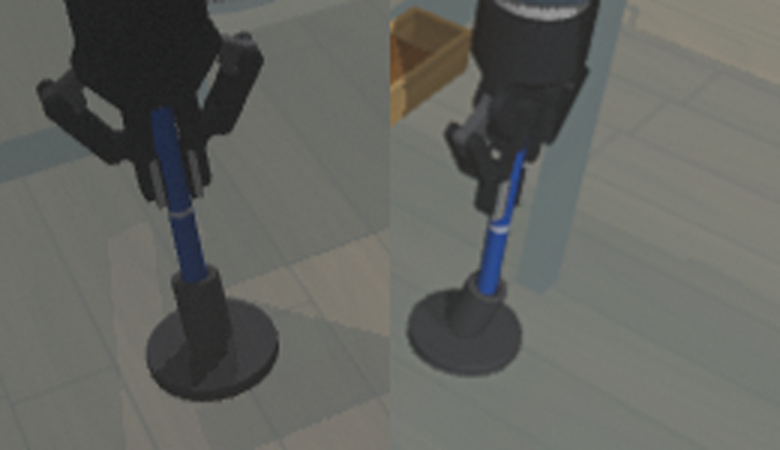

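```bash
cat > m.py <<'E'
import numpy as np
from h import *
import sys
f,g=np.load("pics/last.npy",allow_pickle=True)
rs=[tuple(int(x) for x in a.split(",")) for a in sys.argv[1:3]]
P,D,o=penline([f,g],rs)
print(o);print("D",D,"tilt",np.arccos(D[2]),"az",np.arctan2(D[1],D[0]))
for q,(c,d,a,b,n) in zip([f,g],o): print("low",along(q,c+a*d,P,D),"top",along(q,c+b*d,P,D))
for i,(q,x) in enumerate(zip([f,g],rs)):
    k=blue(q,x)[x[1]:x[3],x[0]:x[2]]; cv2.imwrite(f"pics/mk{i}.png",cv2.resize(k,None,fx=6,fy=6))
E
python3 m.py 150,160,190,230 360,170,400,205; python3 m.py 150,200,190,230 360,170,400,205
```

```text
[(array([168.26212, 193.31624], dtype=float32), array([-0.18972406, -0.98183745], dtype=float32), np.float64(-30.233243571021376), np.float64(27.818455799124422), 351), (array([373.95862, 185.46896], dtype=float32), array([ 0.23727958, -0.9714414 ], dtype=float32), np.float64(-12.141025236169298), np.float64(16.46068803377966), 145)]
D [-0.04868505  0.02573127  0.99848268] tilt 0.05509448478448894 az 2.6553861665442766
low [ 544.69909799 -210.08111278   62.92929617] top [ 538.10016658 -206.59341134  198.26692246]
low [ 545.16658389 -210.32819085   53.34161787] top [ 540.96765514 -208.10895127  139.45753773]
[(array([171.92308, 212.51538], dtype=float32), array([-0.2160246, -0.9763879], dtype=float32), np.float64(-10.685721185345301), np.float64(10.35420942650353), 130), (array([373.95862, 185.46896], dtype=float32), array([ 0.23727958, -0.9714414 ], dtype=float32), np.float64(-12.141025236169298), np.float64(16.46068803377966), 145)]
D [-0.03803976  0.00238487  0.99927338] tilt 0.038123683879621555 az 3.0789805011614866
low [ 544.46878723 -209.55348011   62.63356045] top [ 542.45396396 -209.42716258  115.56131373]
low [ 544.79357272 -209.57384224   54.10171231] top [ 541.58695199 -209.37280604  138.33700624]
```

The pen still leans about 0.045 rad, so I'll push 5 mm further and then lift it clear.

Emit:
apply_moves(motion="-1 0.0025 0 0 0; -1 0.005 0 0 0; -1 0.005 0 0 0; -1 0.005 0 0 0; -1 0.0045 0 -0.004 0; -1 0.004 0 -0.012 0; -1 0.004 0 -0.025 0; -1 0.004 0 -0.045 0; -1 0.004 0 -0.07 0; -1 0.004 0 -0.07 0; -1 0.004 0 -0.07 0")

```text
clock: 7.52
eef_pos: [550.6, -209.2, 383.9]
tcp_rot: [3.14, -0.005, -0.079]
contact_force: [-0.9, -1.0, -0.3]
opening: 0.18
```

```bash
python3 look.py d5 110,100 340,70;python3 m.py 150,130,190,230 350,130,400,205
```

```text
7.6167 [ 549.66121283 -208.8990212   381.53041866] [-0.17426003 -0.2328191  -0.85242651] [-0.03171663 -0.02878947 -0.03913511] 0.17859904194964515
[(array([161.5577 , 162.03125], dtype=float32), array([-0.17804961, -0.9840215 ], dtype=float32), np.float64(-37.07522176756561), np.float64(30.18484115050137), 416), (array([379.5    , 155.08879], dtype=float32), array([ 0.22193787, -0.9750608 ], dtype=float32), np.float64(-18.463238641486896), np.float64(25.905693158640133), 214)]
D [-0.04323156  0.03564742  0.99842891] tilt 0.05606244417881555 az 2.452048970623305
low [ 546.62305484 -211.61632927  129.39914121] top [ 540.52438101 -206.5875504   270.24744819]
low [ 546.86949389 -211.81953533  123.70765419] top [ 541.77704987 -207.62046262  241.31717695]
```

View pics/d5.png

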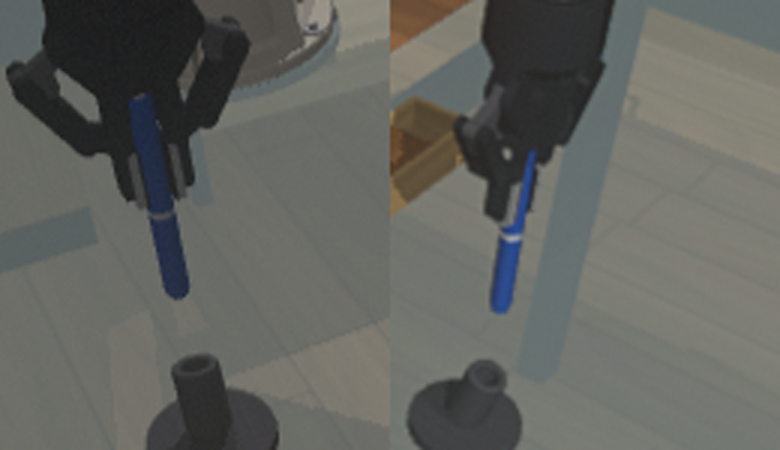

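The pen is free and nearly upright, with its foot near (547,-211,123). I'll carry it over to above the socket, raised enough to clear the press bar.

Emit:
apply_moves(motion="-1 -0.001 -0.01 -0.01 0; -1 -0.002 -0.03 -0.02 0; -1 -0.003 -0.06 -0.03 0; -1 -0.004 -0.09 -0.03 0; -1 -0.005 -0.12 -0.03 0; -1 -0.006 -0.15 -0.03 0; -1 -0.007 -0.18 -0.03 0; -1 -0.008 -0.21 -0.03 0; -1 -0.009 -0.24 -0.03 0; -1 -0.01 -0.27 -0.03 0; -1 -0.011 -0.3 -0.03 0; -1 -0.012 -0.33 -0.03 0; -1 -0.013 -0.36 -0.03 0; -1 -0.014 -0.39 -0.03 0; -1 -0.015 -0.42 -0.03 0; -1 -0.0155 -0.445 -0.03 0; -1 -0.0155 -0.465 -0.02 0; -1 -0.0155 -0.4745 -0.01 0; -1 -0.0155 -0.4745 0 0; -1 -0.0155 -0.4745 0 0")

```text
clock: 9.28
eef_pos: [570.6, 264.9, 378.5]
tcp_rot: [3.139, 0.004, -0.078]
contact_force: [-0.9, -0.6, 0.1]
opening: 0.181
```

Run:
```python
from rig import r, grab_frame, spotter
from h import *
f=grab_frame("scene");g=grab_frame("side")
cv2.imwrite("pics/s6.png",f["img"][:,:,::-1]);cv2.imwrite("pics/t6.png",g["img"][:,:,::-1])
np.save("pics/last.npy",np.array([f,g],dtype=object),allow_pickle=True)
a=f["img"][70:200,310:440,::-1];b=g["img"][240:370,150:280,::-1]
cv2.imwrite("pics/d6.png",cv2.resize(cv2.hconcat([a,b]),None,fx=3,fy=3,interpolation=cv2.INTER_CUBIC))
for n in("scene","side"):
  for q in("socket","pen"):print(n,q,[(d["conf"],d["point"]) for d in spotter.place_of(q,n)])
s=r.sense();print(s["clock"],s["eef_pos"],s["tcp_rot"])
```

```text
scene socket [(0.6, [568.0, 264.1, 69.5]), (0.56, [628.4, 124.9, 71.4])]
scene pen [(0.54, [560.6, 267.0, 121.6])]
side socket [(0.97, [569.2, 261.0, 67.3]), (0.67, [558.2, -202.9, 1.9])]
side pen [(0.75, [562.4, 263.8, 123.0])]
9.5833 [571.98163116 264.40556098 382.15594387] [-3.14127666e+00 -7.62266278e-04 -8.02541293e-02]
```

View pics/d6.png

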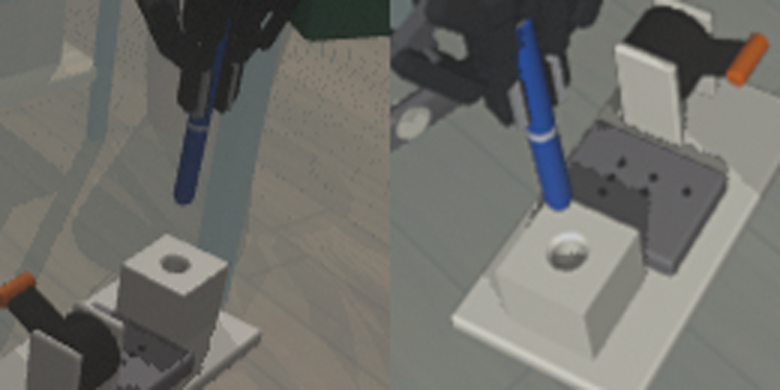

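```bash
python3 - <<'E'
from h import *
f,g=np.load("pics/last.npy",allow_pickle=True)
a=f["img"][110:175,335:400,::-1];b=g["img"][280:345,175:240,::-1]
cv2.imwrite("pics/d6b.png",cv2.resize(cv2.hconcat([a,b]),None,fx=6,fy=6,interpolation=cv2.INTER_CUBIC))
print(tri([(f,(371.7,136.2)),(g,(206,307.8))]))
print(tri([(f,(368.7,157.7)),(g,(209.3,323.7))]))
E
python3 m.py 360,110,390,150 185,287,215,312
python3 m.py 360,80,390,150 185,260,215,312
```

```text
(array([563.09620721, 266.40809204, 126.67513398]), [array([-0.41, -0.  ]), array([-0.57,  0.03])])
(array([567.11467675, 264.39543858,  70.29572398]), [array([-0.47, -0.01]), array([-0.64,  0.04])])
[(array([375.33334, 115.     ], dtype=float32), array([ 0.15234387, -0.98832756], dtype=float32), np.float64(-3.015765527885378), np.float64(4.054871280986845), 3), (array([203.63681, 297.39304], dtype=float32), array([-0.25649533, -0.96654546], dtype=float32), np.float64(-12.081300936809384), np.float64(11.747652508148349), 201)]
D [-0.12551252  0.10035245  0.98700354] tilt 0.1613983077044433 az 2.467131445257577
low [567.1296925 263.9789084 176.3974072] top [565.12656263 265.58049353 192.14959071]
low [577.38429922 255.77992641  95.75738   ] top [566.35298283 264.59991988 182.50528537]
[(array([381.54544 ,  93.393936], dtype=float32), array([ 0.24525969, -0.96945745], dtype=float32), np.float64(-25.459864579680016), np.float64(12.862657851932), 33), (array([201.0779 , 284.63318], dtype=float32), array([-0.20458397, -0.978849  ], dtype=float32), np.float64(-25.06300603921636), np.float64(25.969354246304192), 398)]
D [ 0.23022689 -0.14480332  0.96230327] tilt 0.27544866262306494 az -0.5614413277591782
low [574.08152192 258.55100605 181.20308088] top [597.84247914 243.60633301 280.51922602]
low [560.79833669 266.90558783 125.68196951] top [584.02482402 252.29707455 222.76413522]
```

View pics/d6b.png

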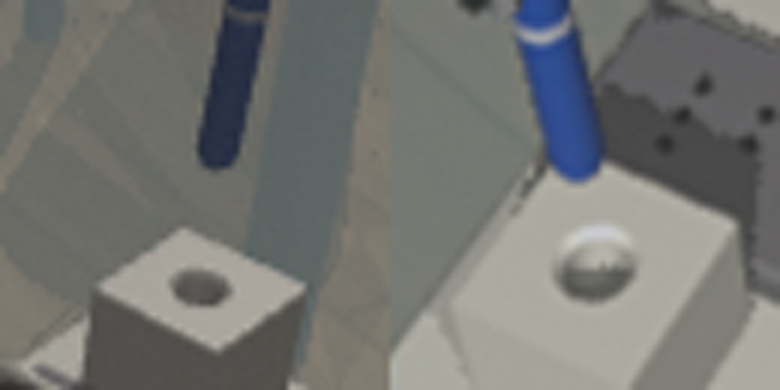

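Run:
```python
from h import *
f,g=np.load("pics/last.npy",allow_pickle=True)
R,e1=tri([(f,(376.7,112.3)),(g,(200.5,285.5))])
F,e2=tri([(f,(371.2,136.5)),(g,(206.2,308.0))])
S,e3=tri([(f,(368.3,157.8)),(g,(209.3,323.8))])
print(R,F,S,e1,e2,e3);d=R-F;n=np.linalg.norm(d);print(n,d/n); print("delta",S-F)
```

```text
[564.56135745 267.19326975 188.21385181] [562.76237976 265.87823996 125.85498559] [566.83764115 264.07735573  69.93762454] [array([-0.61,  0.01]), array([-0.86,  0.03])] [array([-0.24, -0.  ]), array([-0.33,  0.02])] [array([-0.28, -0.01]), array([-0.37,  0.02])]
62.39866842108118 [0.02883039 0.02107465 0.99936213]
delta [  4.07526139  -1.80088422 -55.91736105]
```

The foot is at about (562.8,265.9,124) and the mouth at (566.8,264.1,70), which matches the 70 mm height. The pen's tilt is about 0.03 rad. I'll shift by (+4,-1.8) mm and come down to just above the mouth.

Emit:
apply_moves(motion="-1 0.0021 0.0008 0.008 0; -1 0.0042 0.0015 0.02 0; -1 0.0042 0.0015 0.032 0; -1 0.0042 0.0015 0.041 0; -1 0.0042 0.0015 0.045 0; -1 0.0042 0.0015 0.045 0; -1 0.0042 0.0015 0.045 0")

```text
clock: 10.17
eef_pos: [575.7, 263.5, 336.0]
tcp_rot: [3.141, 0.001, -0.079]
contact_force: [0.4, -0.1, -0.2]
opening: 0.18
```

```bash
cat > l2.py <<'E'
import sys
from rig import r, grab_frame, spotter
from h import *
f=grab_frame("scene");g=grab_frame("side")
np.save("pics/last.npy",np.array([f,g],dtype=object),allow_pickle=True)
a=f["img"][110:175,335:400,::-1];b=g["img"][280:345,175:240,::-1]
cv2.imwrite(f"pics/{sys.argv[1]}.png",cv2.resize(cv2.hconcat([a,b]),None,fx=6,fy=6,interpolation=cv2.INTER_CUBIC))
s=r.sense();print(s["clock"],s["eef_pos"],s["contact_force"],s["wrist_torque"],s["opening"])
E
python3 l2.py d7
```

```text
10.2667 [575.94227528 263.64044728 336.87618733] [-0.68012208 -0.28782099 -0.41191414] [-0.01713705  0.03755458  0.01919305] 0.17979418573460035
```

View pics/d7.png

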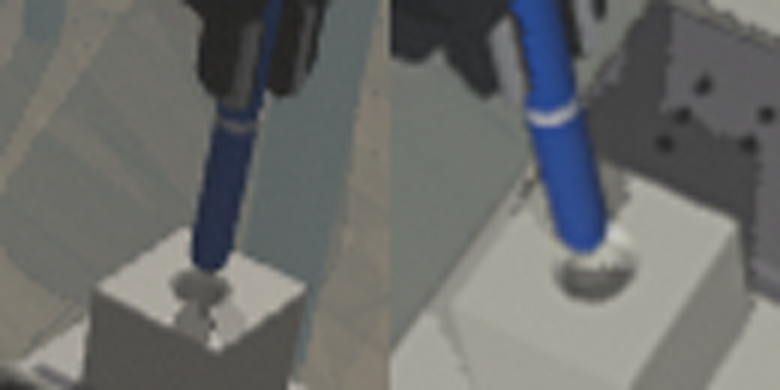

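Run:
```python
from h import *
f,g=np.load("pics/last.npy",allow_pickle=True)
F,e2=tri([(f,(335+210/6,110+262/6)),(g,(175+195/6,280+241/6))])
R,e1=tri([(f,(335+237/6,110+125/6)),(g,(175+163/6,280+117/6))])
S,e3=tri([(f,(368.3,157.8)),(g,(209.3,323.8))])
print(R,F,S,e1,e2,e3); print("delta",S-F)
for z in (76,78,80,82):
    X=[566.8,264.1,z]; p=proj(f,X);q=proj(g,X);print(z,(p-[335,110])*6,(q-[175,280])*6+[390,0])
```

```text
[569.36753555 266.20814256 144.23836876] [568.19505865 265.53082621  82.01040709] [566.83764115 264.07735573  69.93762454] [array([-0.37,  0.  ]), array([-0.51,  0.02])] [array([-0.4 , -0.01]), array([-0.54,  0.03])] [array([-0.28, -0.01]), array([-0.37,  0.02])]
delta [ -1.3574175   -1.45347048 -12.07278256]
76 [200.30409437 273.95444501] [591.19424836 251.94998951]
78 [201.02441276 269.72907602] [590.39439525 248.25235751]
80 [201.74660067 265.49274043] [589.59159407 244.54109691]
82 [202.47066539 261.24539549] [588.7858285  240.81613223]
```

Both views put the foot within about 2 mm of the mouth. I'll trim by (-1,-1.5) mm and enter slowly.

Emit:
apply_moves(motion="-1 -0.0009 0.0015 0.003 0; -1 -0.0009 0.0015 0.006 0; -1 -0.0009 0.0015 0.009 0; -1 -0.0009 0.0015 0.012 0; -1 -0.0009 0.0015 0.015 0; -1 -0.0009 0.0015 0.018 0; -1 -0.0009 0.0015 0.021 0; -1 -0.0009 0.0015 0.024 0; -1 -0.0009 0.0015 0.024 0")

```text
clock: 11.02
eef_pos: [574.5, 261.9, 311.7]
tcp_rot: [3.141, 0.001, -0.079]
contact_force: [-0.4, 0.6, -0.7]
opening: 0.179
```

```bash
python3 l2.py d8
```

```text
11.1167 [574.71937043 262.05029532 312.31390492] [0.45516188 0.6006582  0.05527585] [ 0.00369087  0.06405778 -0.1071457 ] 0.18136094293180033
```

View pics/d8.png

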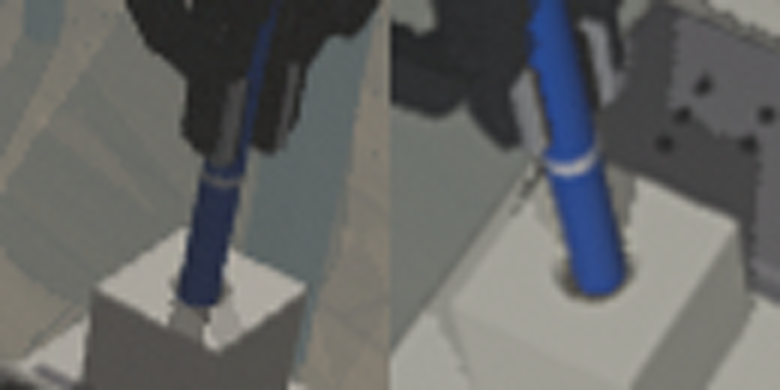

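The foot has entered the socket with no contact force. I'll go down another 30 mm.

Emit:
apply_moves(motion="-1 0 0 0.004 0; -1 0 0 0.008 0; -1 0 0 0.012 0; -1 0 0 0.016 0; -1 0 0 0.02 0; -1 0 0 0.024 0; -1 0 0 0.028 0; -1 0 0 0.03 0; -1 0 0 0.03 0")

```text
clock: 11.87
eef_pos: [574.5, 262.1, 281.7]
tcp_rot: [3.141, 0.001, -0.079]
contact_force: [-1.0, 1.5, -1.5]
opening: 0.18
```

```bash
python3 l2.py d9
```

```text
11.9667 [574.54550162 262.05887068 282.19206069] [-1.26943818  1.24495553 -1.65061687] [0.26784623 0.33034425 0.02275214] 0.17792394764386207
```

View pics/d9.png

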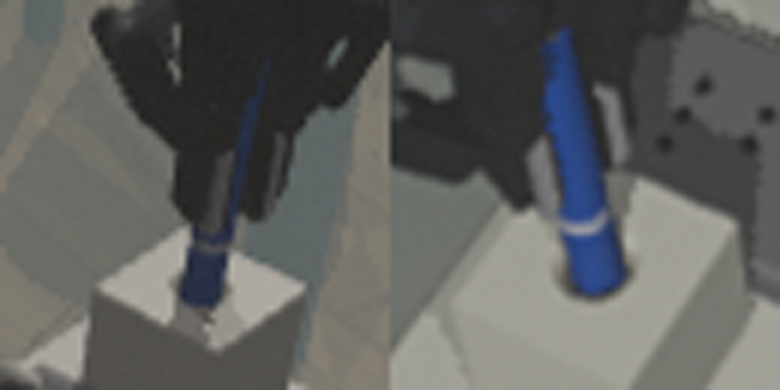

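Emit:
apply_moves(motion="-1 0 0 0.003 0; -1 0 0 0.006 0; -1 0 0 0.008 0; -1 0 0 0.009 0; -1 0 0 0.01 0; -1 0 0 0.01 0")

```text
clock: 12.47
eef_pos: [574.5, 262.1, 272.3]
tcp_rot: [-3.142, 0.001, -0.079]
contact_force: [-3.9, 2.9, 1.2]
opening: 0.177
```

Emit:
apply_moves(motion="-1 -0.001 -0.001 0 0; -1 -0.0015 -0.0012 0.001 0; -1 -0.0015 -0.0012 0.002 0; -1 -0.0015 -0.0012 0.002 0; -1 -0.0015 -0.0012 0.002 0")

```text
clock: 12.88
eef_pos: [573.6, 263.3, 270.4]
tcp_rot: [3.142, -0.0, -0.079]
contact_force: [-0.0, -1.1, 0.5]
opening: 0.178
```

```bash
python3 l2.py d10
```

```text
12.9833 [573.49192824 263.27371345 270.4950535 ] [-0.55499508  0.15135854 -0.1827368 ] [-0.01229767 -0.03590594  0.03044013] 0.18077940332012166
```

View pics/d10.png

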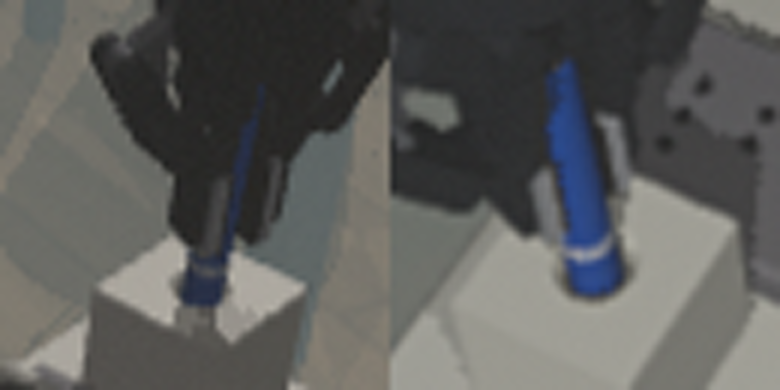

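Run:
```python
from h import *
f,g=np.load("pics/last.npy",allow_pickle=True)
for q,o,add in ((f,(335,110),0),(g,(175,280),390)):
    h=cen(q)[:2]-[566.8,264.1];h/=np.linalg.norm(h)
    for z in (81,83,85,88,91):
        X=np.r_[np.array([566.8,264.1])+8*h,z]; print(z,(proj(q,X)-o)*6+[add,0])
```

```text
81 [200.16578325 274.7657745 ]
83 [200.89231412 270.50396317]
85 [201.62074741 266.23099236]
88 [202.71698074 259.80051602]
91 [203.81753675 253.34468292]
81 [594.30466073 266.32908013]
83 [593.50113985 262.61449246]
85 [592.69462231 258.88605152]
88 [591.47919047 253.26724523]
91 [590.25692109 247.61682974]
```

Emit:
apply_moves(motion="-1 0 0 0.001 0; -1 0 0 0.002 0; -1 0 0 0.003 0; -1 0 0 0.003 0")

```text
clock: 13.32
eef_pos: [573.8, 263.5, 268.8]
tcp_rot: [-3.141, -0.001, -0.079]
contact_force: [-1.5, -1.3, 10.5]
opening: 0.179
```

The force stepped up to 10.5 N, so the foot is on the socket floor. I'll ease off 1 mm, open the jaws and back straight up.

Emit:
apply_moves(motion="-1 0 0 -0.001 0; -1 0 0 -0.001 0; 0 0 0 -0.001 0; 0.4 0 0 -0.001 0; 0.8 0 0 -0.001 0; 1 0 0 -0.001 0; 1 0 0 -0.001 0; 1 0 0 -0.001 0; 1 0 0 -0.001 0; 1 0 0 -0.001 0; 1 0 0 -0.001 0")

```text
clock: 14.23
eef_pos: [573.3, 263.3, 268.5]
tcp_rot: [3.142, 0.0, -0.079]
contact_force: [0.6, 0.6, -0.3]
opening: 1.002
```

```bash
python3 l2.py d11
```

```text
14.3333 [573.34339055 263.3713194  268.50925609] [ 0.11119139 -0.67543421 -0.139918  ] [-0.01672112  0.01248094  0.06012379] 0.9977521672006257
```

View pics/d11.png

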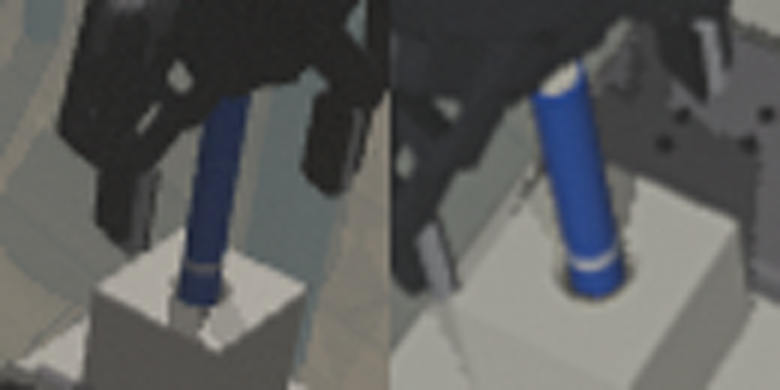

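The ring now sits at z≈83 in both views (scene (201,270), side (594,262) in the crop), which is its height when the pen is fully home. I'll rise clear and locate the bar.

Emit:
apply_moves(motion="1 0 0 -0.02 0; 1 0 0 -0.05 0; 1 0 0 -0.085 0; 1 0 0 -0.115 0; 1 0 0 -0.13 0; 1 0 0 -0.13 0; 1 0 0 -0.13 0")

```text
clock: 14.92
eef_pos: [573.4, 263.4, 399.3]
tcp_rot: [-3.141, -0.002, -0.079]
contact_force: [-0.2, -1.4, -0.3]
opening: 0.997
```

Run:
```python
from rig import r, grab_frame, spotter
from h import *
f=grab_frame("scene");g=grab_frame("side")
np.save("pics/last.npy",np.array([f,g],dtype=object),allow_pickle=True)
obs=[]
for q,roi,n in ((f,(290,140,345,190),"scene"),(g,(250,235,290,280),"side")):
    hsv=cv2.cvtColor(q["img"],cv2.COLOR_RGB2HSV);m=cv2.inRange(hsv,(3,150,90),(18,255,255));k=np.zeros_like(m);x=roi;k[x[1]:x[3],x[0]:x[2]]=m[x[1]:x[3],x[0]:x[2]]
    v,u=np.nonzero(k);print(n,len(u),u.mean(),v.mean(),u.min(),u.max(),v.min(),v.max());obs.append((q,(u.mean(),v.mean())))
print("bar vis",tri(obs))
for n in("scene","side"):
  for qn in("socket","press_bar","dial_axis","dock","pen"):print(n,qn,[(d["conf"],d["point"]) for d in spotter.place_of(qn,n)][:2])
a=f["img"][70:200,290:420,::-1];b=g["img"][220:350,170:300,::-1]
cv2.imwrite("pics/d12.png",cv2.resize(cv2.hconcat([a,b]),None,fx=3,fy=3,interpolation=cv2.INTER_CUBIC))
s=r.sense();print(s["clock"],s["eef_pos"],s["tcp_rot"],s["qpos"])
```

```text
scene 45 314.8222222222222 164.82222222222222 309 320 161 168
side 110 268.54545454545456 259.59090909090907 262 275 252 267
bar vis (array([567.06748133, 110.61507502, 104.93703465]), [array([-0.03, -0.01]), array([-0.04,  0.01])])
scene socket [(0.92, [569.9, 265.5, 66.9])]
scene press_bar [(0.92, [567.9, 109.3, 103.5])]
scene dial_axis [(0.95, [628.4, 125.6, 72.4])]
scene dock [(0.84, [589.5, 191.5, 1.6])]
scene pen []
side socket [(0.73, [568.2, 261.0, 66.2])]
side press_bar [(0.45, [584.2, 190.2, 1.0]), (0.21, [567.7, 261.0, 66.7])]
side dial_axis [(0.84, [625.7, 128.3, 73.7])]
side dock [(0.63, [583.9, 192.8, -0.9])]
side pen [(0.75, [562.2, 264.8, 15.8]), (0.64, [797.8, -40.7, -3.1])]
15.5167 [573.34589466 263.35651788 398.30159399] [ 3.14147508e+00  2.10632379e-04 -7.90294831e-02] [ 4.28210547e-01  3.68015242e-01  1.62626687e+00 -4.97062198e-07
  1.14755176e+00  2.07803655e+00]
```

View pics/d12.png

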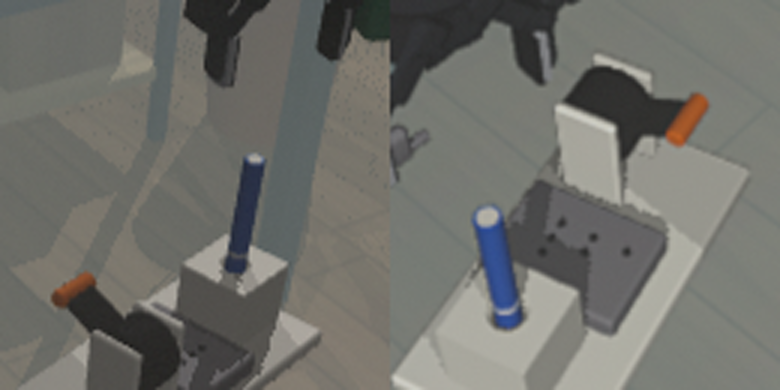

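The pen stands upright in the socket, top spot at about (375,123) scene and (333,292) side, and is clear of the gripper. The bar shows at (315,165) scene and (268.5,260) side. It triangulates to (567,110.6,105), which agrees with the model. I'll move over it with closed fingers aligned to the bar.

Emit:
apply_moves(motion="0 0 0.02 0 -0.02; -1 0 0.05 0 -0.05; -1 0 0.08 0 -0.08; -1 0 0.11 0 -0.1115; -1 0 0.14 0 -0.1115; -1 0 0.1556 0 -0.1115; -1 0 0.1556 0 -0.1115; -1 0 0.1556 0.03 -0.1115; -1 0 0.1556 0.06 -0.1115; -1 0 0.1556 0.085 -0.1115; -1 0 0.1556 0.1 -0.1115; -1 0 0.1556 0.1 -0.1115; -1 0 0.1556 0.1 -0.1115")

```text
clock: 16.6
eef_pos: [561.0, 108.8, 298.1]
tcp_rot: [-3.141, 0.001, 0.272]
contact_force: [1.2, 0.6, 0.5]
opening: 0.003
```

```bash
cat > l3.py <<'E'
import sys
from rig import r, grab_frame
from h import *
f=grab_frame("scene");g=grab_frame("side")
a=f["img"][90:200,280:410,::-1];b=g["img"][220:330,200:330,::-1]
cv2.imwrite(f"pics/{sys.argv[1]}.png",cv2.resize(cv2.hconcat([a,b]),None,fx=3,fy=3,interpolation=cv2.INTER_CUBIC))
s=r.sense();print(s["clock"],s["eef_pos"],s["tcp_rot"],s["contact_force"],s["wrist_torque"],s["opening"])
E
python3 l3.py d13
```

```text
16.7 [561.71167789 108.73347979 299.69994916] [ 3.14153673e+00 -1.79213826e-03  2.71539685e-01] [ 0.48798677 -0.44541436  0.13811072] [ 0.02910052 -0.07705343  0.00428503] 0.004370568732196588
```

View pics/d13.png

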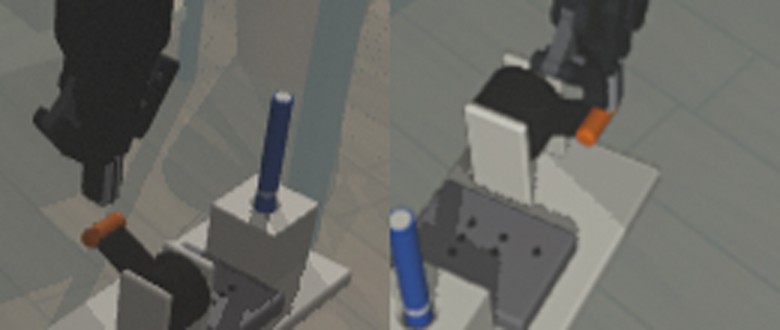

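The closed fingertips are about 17 mm above the bar and slightly to its outer side, as planned. I'll press down in steps.

Emit:
apply_moves(motion="-1 0 0 0.006 0; -1 0 0 0.012 0; -1 0 0 0.016 0; -1 0 0 0.02 0; -1 0 0 0.024 0; -1 0 0 0.028 0; -1 0 0 0.032 0; -1 0 0 0.036 0; -1 0 0 0.04 0; -1 0 0 0.044 0; -1 0 0 0.048 0; -1 0 0 0.052 0; -1 0 0 0.056 0; -1 0 0 0.06 0; -1 0 0 0.062 0; -1 0 0 0.062 0")

```text
clock: 18.03
eef_pos: [561.6, 108.4, 236.3]
tcp_rot: [3.142, -0.001, 0.271]
contact_force: [0.3, 0.7, 4.7]
opening: 0.002
```

```bash
python3 l3.py d14
```

```text
18.1333 [561.52464238 108.33236053 236.6696016 ] [ 3.14154673e+00 -1.19280923e-03  2.71209443e-01] [ 0.12533336 -0.11545752  4.21815579] [-0.00650239 -0.03197041  0.03887565] -7.196831224042081e-05
```

View pics/d14.png

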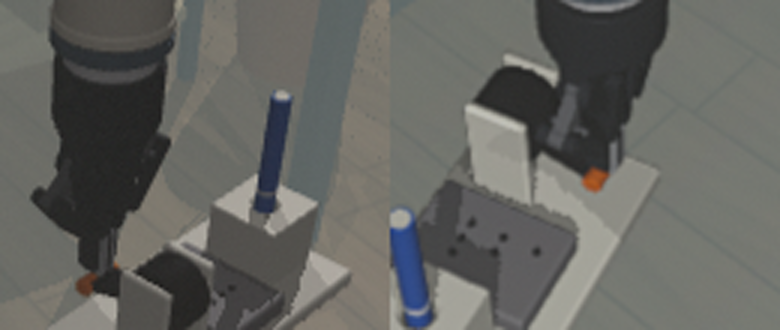

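The tips are at z≈63.5, which puts the turn at about 0.70. The force is 4.2 N. I'll go on in small steps through the third click.

Emit:
apply_moves(motion="-1 0 0 0.001 0; -1 0 0 0.002 0; -1 0 0 0.003 0; -1 0 0 0.004 0; -1 0 0 0.004 0")

```text
clock: 18.55
eef_pos: [561.9, 108.5, 232.9]
tcp_rot: [3.141, -0.003, 0.271]
contact_force: [2.3, 1.2, 4.9]
opening: -0.001
```

Emit:
apply_moves(motion="-1 0 0 0.001 0; -1 0 0 0.002 0; -1 0 0 0.0025 0; -1 0 0 0.0025 0; -1 0 0 0.0025 0")

```text
clock: 18.97
eef_pos: [562.3, 108.5, 230.8]
tcp_rot: [3.141, -0.004, 0.271]
contact_force: [5.3, 1.4, 6.9]
opening: -0.001
```

```bash
python3 l3.py d15; python3 -c "
from rig import r
print(r.sense()['contact_force'])"
```

```text
19.0667 [562.2791838  108.55395342 230.7887648 ] [ 3.14140292 -0.00387671  0.27126529] [3.54238811 1.8206148  4.7760963 ] [ 0.21712269 -0.64250055 -0.02508945] -0.0014836525253182937
[3.54238811 1.8206148  4.7760963 ]
```

View pics/d15.png

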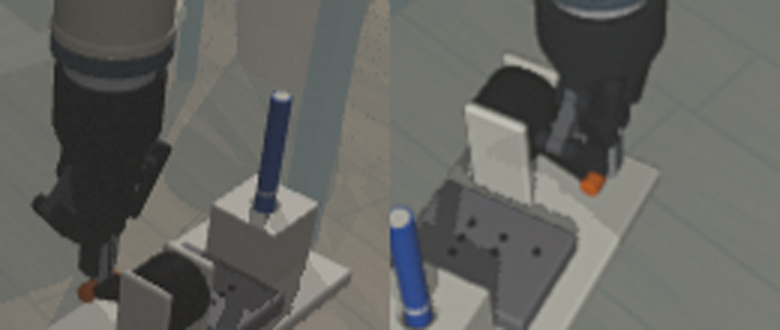

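```bash
cat > bar.py <<'E'
from rig import r, grab_frame
from h import *
L=np.load("pics/last.npy",allow_pickle=True)
now=[grab_frame("scene"),grab_frame("side")]
yaw=.2715;c,s=np.cos(yaw),np.sin(yaw);R=np.array([[c,-s],[s,c]])
# dial axis from rest bar: dock origin consistent w/ socket (566.8+1,264.1-.5) and bar
ax=np.r_[np.array([627.6,126.4]),75]
def barpt(th,y,dr=(0,0)):
    a=.42-th; lx=-66*np.cos(a);lz=66*np.sin(a)
    xy=ax[:2]+R@np.array([lx+dr[0],y]);return np.r_[xy,75+lz+dr[1]]
def sil(q,th):
    pts=[]
    for y in(-18,18):
        for a in np.linspace(0,2*np.pi,40): pts.append(proj(q,barpt(th,y,(7*np.cos(a),7*np.sin(a)))))
    return cv2.convexHull(np.array(pts,np.float32))[:,0]
for nm,q0,q,roi in(("scene",L[0],now[0],(290,140,345,205)),("side",L[1],now[1],(245,235,300,300))):
    for lab,im in(("rest",q0),("now",q)):
        hsv=cv2.cvtColor(im["img"],cv2.COLOR_RGB2HSV);m=cv2.inRange(hsv,(3,130,70),(18,255,255));x=roi
        v,u=np.nonzero(m[x[1]:x[3],x[0]:x[2]]);u=u+x[0];v=v+x[1]
        print(nm,lab,len(u),u.min(),u.max(),v.min(),v.max())
    for th in(0,.54,.7,.75,.81,.84):
        h=sil(q,th);print(th,h.min(0),h.max(0))
    x=roi;im=q["img"][x[1]:x[3],x[0]:x[2],::-1];big=cv2.resize(im,None,fx=7,fy=7,interpolation=cv2.INTER_CUBIC)
    for th,col in((.70,(0,255,255)),(.81,(0,255,0))):
        h=((sil(q,th)-[x[0],x[1]]+.5)*7).astype(np.int32);cv2.polylines(big,[h],True,col,1)
    cv2.imwrite(f"pics/bar_{nm}.png",big)
a,b=cv2.imread("pics/bar_scene.png"),cv2.imread("pics/bar_side.png");cv2.imwrite("pics/bar.png",cv2.hconcat([cv2.resize(a,(385,455)),b]))
print(r.sense()["contact_force"],r.sense()["eef_pos"])
E
python3 bar.py
```

```text
scene rest 68 308 321 161 171
scene now 23 306 311 184 189
0 [307.30545 160.22078] [322.98657 173.0318 ]
0.54 [304.78632 171.93085] [320.08234 184.56984]
0.7 [305.2794  175.97942] [320.48038 188.60147]
0.75 [305.54565 177.2692 ] [320.71945 189.88928]
0.81 [305.93384 178.82567] [321.0767  191.44551]
0.84 [306.15555 179.60606] [321.28366 192.22722]
side rest 118 262 275 251 268
side now 42 264 271 277 284
0 [259.87344 250.45131] [275.36966 269.35095]
0.54 [262.92606 262.9573 ] [277.94662 281.58298]
0.7 [262.1159  265.88632] [277.01636 284.39307]
0.75 [261.71048 266.70407] [276.5762 285.1712]
0.81 [261.132   267.61987] [275.958   286.03824]
0.84 [260.80603 268.05023] [275.61304 286.44376]
[4.09542326 0.66297871 6.02014779] [562.26571553 108.53911306 230.77987695]
```

View pics/bar.png

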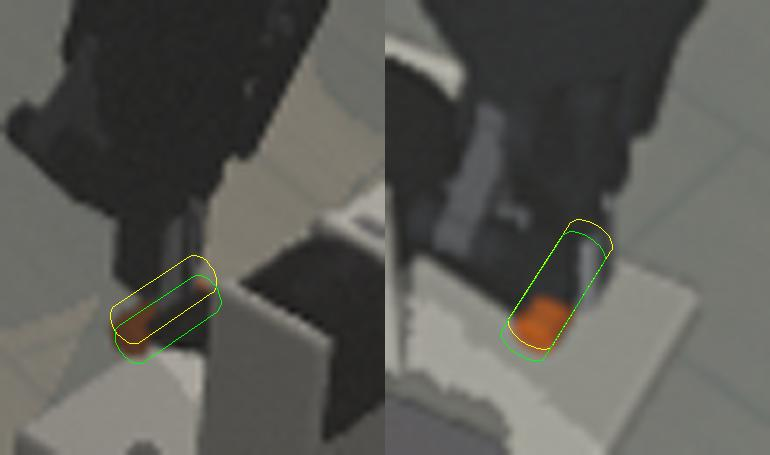

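The rest-corrected overlays put the turn at 0.73–0.79, and the tip height implies about 0.80. Those straddle 0.75, so I'll press further until I feel the end stop.

Emit:
apply_moves(motion="-1 0 0 0.0005 0; -1 0 0 0.001 0; -1 0 0 0.001 0; -1 0 0 0.001 0")

```text
clock: 19.5
eef_pos: [562.4, 108.6, 229.9]
tcp_rot: [3.141, -0.004, 0.271]
contact_force: [3.8, 1.6, 6.6]
opening: -0.001
```

Emit:
apply_moves(motion="-1 0 0 0.0005 0; -1 0 0 0.001 0; -1 0 0 0.001 0; -1 0 0 0.001 0")

```text
clock: 19.83
eef_pos: [562.6, 108.6, 229.0]
tcp_rot: [3.141, -0.005, 0.271]
contact_force: [4.3, 1.4, 8.3]
opening: -0.002
```

Emit:
apply_moves(motion="-1 0 0 0.0005 0; -1 0 0 0.001 0; -1 0 0 0.001 0; -1 0 0 0.001 0")

```text
clock: 20.17
eef_pos: [562.8, 108.7, 228.3]
tcp_rot: [3.141, -0.005, 0.271]
contact_force: [4.1, 1.8, 8.8]
opening: 0.004
```

Emit:
apply_moves(motion="-1 0 0 0.0005 0; -1 0 0 0.001 0; -1 0 0 0.001 0; -1 0 0 0.001 0")

```text
clock: 20.5
eef_pos: [562.8, 108.7, 227.9]
tcp_rot: [3.141, -0.006, 0.271]
contact_force: [1.4, 1.0, 16.9]
opening: 0.001
```

```bash
python3 bar.py
```

```text
scene rest 68 308 321 161 171
scene now 24 306 312 185 191
0 [307.30545 160.22078] [322.98657 173.0318 ]
0.54 [304.78632 171.93085] [320.08234 184.56984]
0.7 [305.2794  175.97942] [320.48038 188.60147]
0.75 [305.54565 177.2692 ] [320.71945 189.88928]
0.81 [305.93384 178.82567] [321.0767  191.44551]
0.84 [306.15555 179.60606] [321.28366 192.22722]
side rest 118 262 275 251 268
side now 43 263 270 278 285
0 [259.87344 250.45131] [275.36966 269.35095]
0.54 [262.92606 262.9573 ] [277.94662 281.58298]
0.7 [262.1159  265.88632] [277.01636 284.39307]
0.75 [261.71048 266.70407] [276.5762 285.1712]
0.81 [261.132   267.61987] [275.958   286.03824]
0.84 [260.80603 268.05023] [275.61304 286.44376]
[ 1.98359621  2.04934243 15.81060317] [562.83205174 108.6552312  227.89474214]
```

View pics/bar.png

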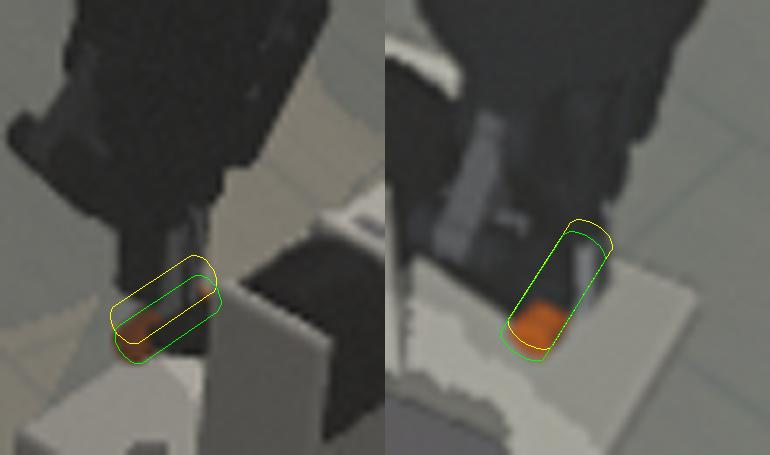

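The force jumped to 17 N at TCP z 227.9, right where the 0.84 end stop should be (228.1). I'll ease back 1 mm so the hold is gentle, still around 0.82–0.84.

Emit:
apply_moves(motion="-1 0 0 -0.0005 0; -1 0 0 -0.001 0; -1 0 0 -0.001 0; -1 0 0 -0.001 0; -1 0 0 -0.001 0")

```text
clock: 21.02
eef_pos: [562.8, 108.6, 228.3]
tcp_rot: [3.141, -0.005, 0.271]
contact_force: [4.8, 1.0, 9.0]
opening: -0.002
```

```bash
python3 bar.py | grep -v '^0'
python3 - <<'E'
from rig import r, grab_frame, spotter
from h import *
f=grab_frame("scene");g=grab_frame("side")
cv2.imwrite("pics/fin.png",cv2.resize(cv2.hconcat([f["img"],g["img"]])[:,:,::-1],(800,300),interpolation=cv2.INTER_AREA))
for q in("saucer","roller_a","pen"):
  for n in("scene","side"):print(q,n,[(d["conf"],d["point"]) for d in spotter.place_of(q,n)][:2])
s=r.sense();print(s["clock"],s["contact_force"],s["eef_pos"])
E
```

```text
scene rest 68 308 321 161 171
scene now 22 306 318 181 190
side rest 118 262 275 251 268
side now 44 263 270 278 285
[4.1531916  1.17651261 9.71305645] [562.74444175 108.67073415 228.26239207]
saucer scene [(0.55, [625.9, 124.0, 72.9])]
saucer side [(0.68, [797.2, -41.8, -1.3])]
roller_a scene [(0.81, [752.0, 236.2, 3.6]), (0.71, [761.2, -224.3, -2.1])]
roller_a side [(0.65, [753.2, 235.4, -2.6]), (0.49, [757.8, -223.1, 1.0])]
pen scene []
pen side [(0.72, [563.0, 264.4, 16.0]), (0.56, [556.5, -201.7, 1.4])]
21.5167 [5.08865316 1.87387266 8.8812269 ] [562.72276985 108.65859109 228.2562415 ]
```

View pics/fin.png

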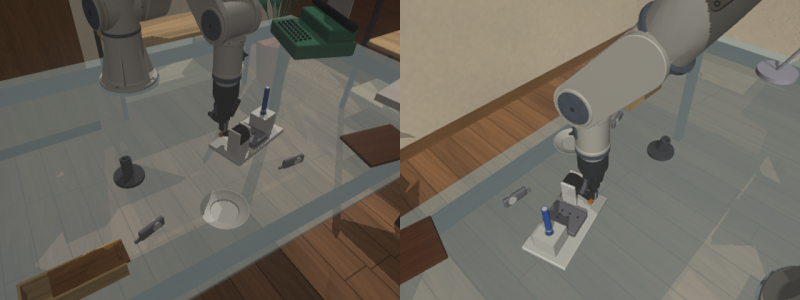

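The final pictures show the pen upright in the dock, at about (266,100) in the left half. The fingers are on the bar at (222,133), and the saucer and rollers have not moved. The hold is steady at about 9 N, so I'm handing in.

```bash
python3 -c "
from rig import r
print(r.sign_off())"
```

```text
the job is handed in; nothing more can be done
None
```

The pen is upright and fully home in the dock's socket and let go of. The dial is held at the third click, and I handed the job in with the arm still pressing the bar. The clock read 21.5 s at the last check.

**Pen:** I drew it out of the stand, righted it against the tube lip, lowered it into the socket until it met the floor, and opened the jaws. After release its silver ring sat at about z = 83 mm in both views, the height when fully home. The side detector put the foot at z = 16 mm, against 15 mm expected. The scene detector did not find the pen.

**Dial:** I pressed the bar down with closed fingers until the force jumped to about 17 N at the end-stop height. I then eased back 1 mm, and the hold is steady at about 9 N. From the fingertip height the turn is about 0.83 rad, above the 0.75 needed. The picture overlays agree less tightly, because the fingers hide part of the bar. Before the last few millimetres they read between 0.73 and 0.79, which is why I pressed on to the end stop.

**Saucer and rollers:** The detector points stayed within about 4 mm of the start, which is its own error. One scene detection of the saucer landed on the dial, but the picture shows the saucer in place.

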